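# Make up two sampling kits

## Task

Make up the two food sampling kits from the stock on the cabinet. The blue tray gets the jar with the off-white lid, upright on its round black spot, the red-topped timer, upright on its square black spot, and the green-handled tasting spoon, laid along its black strip; the yellow tray gets the red-lidded jar, upright on its round spot, and the marker pen, laid along its strip. Centre everything well on its marking, and leave the mug and the glass where they are.

Things in the scene. Friction and masses are not known exactly. Their poses are not given: they have to be found in the camera images.
- blue_tray: Blue low-rimmed kit tray, fixed, 136 mm (x) by 156 mm (y); floor 4 mm, rim 7 mm above the cabinet top. Origin: centre of underside. Flat black inlays mark its places: a strip, 30 x 144 mm, along y at x = -40, y = 0 mm; a round spot 70 mm across at x = +26, y = -39; a square spot 70 mm wide at x = +26, y = +39. A gripper low over the strip may strike tall things standing on the spots.
- yellow_tray: Yellow low-rimmed kit tray, fixed, 136 mm (x) by 156 mm (y); floor 4 mm, rim 7 mm above the cabinet top. Origin: centre of underside. Flat black inlays mark its places: a strip, 30 x 144 mm, along y at x = -40, y = 0 mm; one round spot 70 mm across at x = +26, y = 0. A gripper low over the strip may strike tall things standing on the spots.
- white_jar: Round sample jar with tan contents and an off-white screw lid (fixed on), 62 mm across (lid 58 mm), 75 mm tall. Grip it round the body or lid from above, for instance 45 to 50 mm above its foot. Origin: centre of its foot; z up along its axis.
- red_jar: Round sample jar with cream-coloured contents and a red screw lid (fixed on), 62 mm across (lid 58 mm), 75 mm tall. Grip it round the body or lid from above, for instance 45 to 50 mm above its foot. Origin: centre of its foot; z up along its axis.
- timer: Wind-up kitchen timer: white round base 66 mm across and 24 mm high with a red ribbed top (does not turn here): about 58 mm wide between 25 and 38 mm of height, a knob about 42 mm wide above that, 57 mm tall in all; grip it by the knob, fingertips no lower than 40 mm. Origin: centre of its foot; z up along its axis.
- spoon: Tasting spoon lying on the cabinet: straight green handle 12 mm wide and 11 mm high from x = -63 to +19 mm, then a thin neck and a round steel bowl 33 mm across, 9 mm high; 129 mm long in all. Origin: underside, within 2 mm of midway along; x along it towards the bowl, z up. Grip it across the handle, with the fingertips close to the surface, at x = -10 mm for instance.
- pen: Thick white marker pen with a blue cap, lying on the cabinet, 135 mm long, 16 mm thick. Origin: midway along, on the side that lies down at the start; y along it, z up. Grip it across, at its middle, with the fingertips close to the surface.
- mug: Spotted white mug, 82 mm across the cup, 114 mm with its handle, 91 mm tall. Origin at the underside, within 20 mm of its middle; z up. A bystander.
- tumbler: Clear drinking glass, 67 mm across, 95 mm tall, the nearer of two such glasses (the farther one is fixed). Origin: centre of the underside; z up. A bystander.

How it is judged:
By the outcome, as a careful person would: the job done as asked, in the order asked, and still so for the second after the job is handed in, with the robot touching nothing.
It also fails if it takes over 112 s, if anything falls off the work surface, if the arm or the gripper's body presses on something with over 40 N, if the wrist force passes 120 N, or if a joint passes its speed limit or range.

## Robot

A 6-joint arm with a two-finger parallel gripper is mounted at the origin on a cart in front of the work surface, level with it; the furniture and walls round the work are solid. World frame = base frame: x ahead of the robot, y to its left, z up, the work surface at z = 0. Lengths are in mm, angles in degrees, forces in N, time in s.
With the tool pointing down it reaches from about 325 to 875 mm from the base axis. Payload 4.4 kg.
Tool frame: the origin (TCP) lies at the very end of the fingers, on their centre line; the grasp point (between the pads) lies 19 mm behind it (env.grasp_offset is the distance from the TCP to the grasp point, in mm); z points along the fingers, y is the line along which they close (so a half turn about z gives the same grasp; the last joint's range is limited). The gripper opens to 85 mm and grips with 20 to 120 N. Pads are 22 mm wide; open, the fingers measure 114 mm over their backs; the gripper's body (76 mm by 85 mm) begins 54 mm behind the grasp point. The pads swing forward as they close: fully open they stand 13 mm farther back than shut.
Start: joints at [59.788, 11.837, 88.321, -0, 79.842, -8.623], TCP at [211.579, 534.66, 231.282] pointing down, gripper open.
Joint ranges: [-156.59, 156.59], [-49.26, 127.26], [12.9, 141.05], [-63.56, 243.56], [4.71, 150.69], [-161.64, 161.64]. Speed limits (degrees/s): [159.86, 159.86, 180, 180, 180, 180].

## Interface

Orientations are given as a 3x3 rotation matrix whose columns are the frame's x, y, z axes.
In Python, from station import env gives the robot as it stands.
- The arm moves only by the shell command python3 -m handwheel 'ROWS' [FORCE]. ROWS is a JSON object of lists of equal length, an entry for each row: "delta_rot": the turn, a rotation vector about the tool's x, y, z in degrees, a list of three; "xyz": the shift along the tool's x, y, z in cm, a list of three; "hand": the finger opening in cm, from 0 to 8.54. In form: {"delta_rot": [[wx, wy, wz], ...], "xyz": [[dx, dy, dz], ...], "hand": [hand, ...]}. A call has 1 to 8 rows; each row is the pose to reach, as a shift and turn from the pose commanded when the call began, along the tool's axes at that moment; what a row does not reach only later rows make up. A row lasts 1/12 s, in which the tool goes at most 41.7 mm and 7.16 degrees, less where a joint would pass 70% of its speed; a pose out of reach is approached as far as the arm can. A call with a gripper value outside its range is refused whole. The fingers move at their own pace and stop on an object; FORCE is the grip in N (left out, the last holds). Time passes only in rows, so rows that repeat a pose let the fingers close. It gives the time, the measured TCP pose, the force, the opening and the grip force at its end, in the units of the state.
- env.state(): the state, without advancing time (a new reading comes with each control period).
- env.grab_frame(name): name is "scene" or "top"; returns a dict with "pixels" (480x640x3 uint8, red, green, blue), "fx", "fy", "cx", "cy" (pixels), "extrinsics" (4x4, takes a point from world to camera coordinates). Camera axes: x right, y down, z forward; pixel columns grow to the right and rows downward; lengths in mm; the calibration is good to about 2 mm. A picture is of the moment at which its call begins. There is no depth.
- env.hand_in(): hands the job in; it is judged then, once.
The state is a dict: "clock": time; "qpos": joint angles; "qvel": joint speeds; "tau": joint torques, N m; "tool_pos": TCP position; "orientation": TCP orientation; "wrist_force": force on the tool from outside, world axes, zero at the start; "wrist_torque": the same for the moment, N m; "opening": opening from 0.0 (shut) to 1.0 (fully open); "grip_force": force on a finger pad.
Only numpy, scipy, OpenCV 4.12 (cv2) and the standard library are available. Lean on these libraries where they do the work, as an engineer would, in place of code of your own. Each camera call takes 0.05 s, during which the arm holds its last target. There are 200 camera calls.

## Working session

There is one attempt and no reset: what is moved stays moved. The work goes in short steps, Python scripts to look and compute and a shell command to move; the robot and the scene stay as the last step left them, time stands still between calls to the robot, and variables do not carry over. Pictures are saved under pics/ and viewed, at most 14 in all, crops included, and the job is handed in when it is done.

```bash
ls; mkdir -p pics; python3 - <<'E'
from station import env
import cv2,numpy as np
for n in("scene","top"):
    f=env.grab_frame(n); cv2.imwrite(f"pics/{n}0.png",f["pixels"][:,:,::-1]); print(n,f["fx"],f["cx"],f["cy"],np.round(f["extrinsics"],3).tolist())
s=env.state();print(s)
print(env.grasp_offset)
E
```

```text
pics
scene 569.049471660891 302.31802444853514 240.1713256124673 [[-0.962, -0.272, -0.002, 549.318], [-0.146, 0.522, -0.841, 207.113], [0.229, -0.809, -0.542, 768.886], [0.0, 0.0, 0.0, 1.0]]
top 484.0268143706971 318.0154696493203 240.79971665079876 [[-0.014, -1.0, -0.005, -134.642], [-0.992, 0.015, -0.127, 621.537], [0.127, 0.004, -0.992, 840.083], [0.0, 0.0, 0.0, 1.0]]
{'clock': 0.1, 'qpos': array([ 5.97886578e+01,  1.18803427e+01,  8.83954292e+01,  7.18964798e-04,
        7.98404975e+01, -8.62145255e+00]), 'qvel': array([-0.0539788 , -0.1022049 , -0.14302955, -0.00447801,  0.05222081,
        0.00811473]), 'tau': array([-9.56233816e-04, -3.84093654e+01, -2.92548931e+01, -3.02192193e-04,
        4.85797689e-03,  6.07796778e-06]), 'tool_pos': array([211.23141114, 534.08116786, 230.241991  ]), 'orientation': array([[-9.29840448e-01,  3.67961515e-01, -1.03179084e-03],
       [ 3.67962826e-01,  9.29838860e-01, -1.74744075e-03],
       [ 3.16408267e-04, -2.00450176e-03, -9.99997941e-01]]), 'wrist_force': array([-0.14388685,  0.27900341, -0.40713398]), 'wrist_torque': array([ 0.03325352, -0.02846289, -0.01534983]), 'grip_force': 0.0, 'opening': 0.9994557345304532}
18.700000000000003
```

View pics/scene0.png

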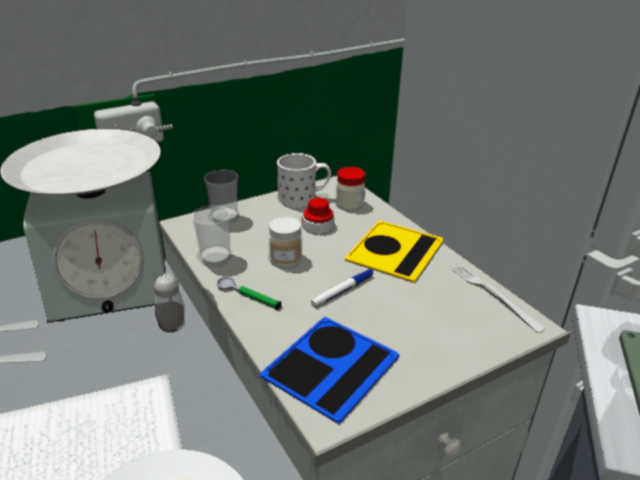

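View pics/top0.png

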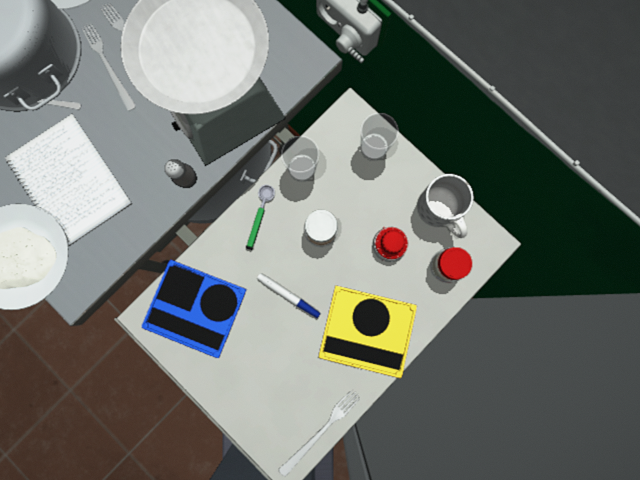

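```bash
cat >h.py <<'E'
from station import env
import cv2,numpy as np
def grab(n="top"):
    f=env.grab_frame(n); return f["pixels"][:,:,::-1].copy(),f
def K(f): return np.array([[f["fx"],0,f["cx"]],[0,f["fy"],f["cy"]],[0,0,1]])
def H(f,z): # (x,y,1) on plane z -> pixel
    E=f["extrinsics"]; return K(f)@np.c_[E[:3,0],E[:3,1],E[:3,2]*z+E[:3,3]]
def toworld(f,uv,z):
    return cv2.perspectiveTransform(np.float64(uv).reshape(-1,1,2),np.linalg.inv(H(f,z))).reshape(-1,2)
def topix(f,p,z):
    return cv2.perspectiveTransform(np.float64(p).reshape(-1,1,2),H(f,z)).reshape(-1,2)
def tile(img,f,c,z,s=2.0,w=260,h=290): # image right = -y, up = +x, ticks 10mm
    A=np.array([[0,-1/s,c[0]+h/2/s],[-1/s,0,c[1]+w/2/s],[0,0,1]])
    t=cv2.warpPerspective(img,H(f,z)@A,(w,h),flags=cv2.INTER_CUBIC|cv2.WARP_INVERSE_MAP)
    for k in range(-60,61,10):
        L=8 if k%50 else 16
        cv2.line(t,(int(w/2+k*s),0),(int(w/2+k*s),L),(255,0,255),1)
        cv2.line(t,(0,int(h/2+k*s)),(L,int(h/2+k*s)),(255,0,255),1)
    cv2.drawMarker(t,(w//2,h//2),(255,0,255),cv2.MARKER_CROSS,20,1)
    return t
E
python3 - <<'E'
from h import *
img,f=grab(); hsv=cv2.cvtColor(img,cv2.COLOR_BGR2HSV)
def blob(name,lo,hi,z,win):
    u0,v0,u1,v1=win; m=np.zeros(img.shape[:2],np.uint8)
    m[v0:v1,u0:u1]=cv2.inRange(hsv,lo,hi)[v0:v1,u0:u1]
    n,l,st,c=cv2.connectedComponentsWithStats(m)
    for k in range(1,n):
        if st[k,4]<60: continue
        cs,_=cv2.findContours((l==k).astype(np.uint8),cv2.RETR_EXTERNAL,cv2.CHAIN_APPROX_NONE)
        p=toworld(f,cs[0].astype(float),z).astype(np.float32)
        r=cv2.minAreaRect(p); print(name,st[k,4],"cen",toworld(f,c[k],z).round(1),"rect",np.round(r[0],1),np.round(r[1],1),round(r[2],1), "circ",np.round(cv2.minEnclosingCircle(p)[0],1))
blob("blue",(100,120,80),(130,255,255),7,(130,250,260,365))
blob("yellow",(20,120,100),(35,255,255),7,(310,275,425,385))
blob("blackB",(0,0,0),(180,255,70),4,(150,262,242,355))
blob("blackY",(0,0,0),(180,255,70),4,(322,290,412,372))
blob("red",(170,120,80),(180,255,255),75,(360,215,480,290))
blob("red0",(0,120,80),(8,255,255),75,(360,215,480,290))
blob("green",(45,100,50),(80,255,255),8,(230,180,280,260))
blob("cap",(100,120,50),(130,255,255),8,(290,290,325,325))
T=[tile(img,f,c,z) for c,z in [(toworld(f,(321,225),75)[0],75),(toworld(f,(455,264),75)[0],75),(toworld(f,(393,240),57)[0],57),(toworld(f,(260,218),5)[0],5),(toworld(f,(289,296),8)[0],8),(toworld(f,(301,160),95)[0],95)]]
for (u,z) in [((321,225),75),((455,264),75),((393,240),57),((260,218),5),((289,296),8),((301,160),95)]: print(u,z,toworld(f,u,z).round(1))
cv2.imwrite("pics/tiles.png",np.vstack([np.hstack(T[:3]),np.hstack(T[3:])]))
E
```

```text
blue 2652 cen [[493.9  87.1]] rect [502.1  89.4] [156.8 135.9] 68.1 circ [501.9  89.2]
yellow 4037 cen [[ 458.7 -233.5]] rect [ 454.8 -232.7] [156.5 135.7] 75.5 circ [ 455.1 -232.4]
blackB 171 cen [[579.4 158.9]] rect [577.  157.4] [32.1 22.6] 89.2 circ [580.5 157.3]
blackB 1307 cen [[539.8 115.8]] rect [540.8 115.7] [67.3 68.7] 67.9 circ [539.9 115.5]
blackB 1030 cen [[511.1  43.6]] rect [511.1  43.3] [65.6 64.6] 89.2 circ [511.2  43.5]
blackB 1163 cen [[464.1 104. ]] rect [464.6 105.2] [143.   27.6] 68.0 circ [466.1 104.6]
blackY 1044 cen [[ 480.2 -239. ]] rect [ 480.5 -238.8] [64.8 66. ] 88.7 circ [ 480.4 -238.9]
blackY 1182 cen [[ 416.1 -223.2]] rect [ 416.3 -222.9] [142.2  27.1] 75.4 circ [ 417.4 -223.2]
red0 740 cen [[ 610.1 -271.3]] rect [ 609.3 -270.8] [53.8 54.8] 43.7 circ [ 609.5 -270.7]
red0 813 cen [[ 572.9 -380.8]] rect [ 573.2 -380.6] [55.3 53.6] 43.2 circ [ 573.1 -380.5]
green 245 cen [[651.2 -25.4]] rect [651.6 -25.6] [11.6 76.8] 72.7 circ [651.7 -25. ]
cap 166 cen [[ 497.7 -123.3]] rect [ 496.7 -123.9] [44.1 13.7] 54.5 circ [ 497.5 -124.2]
(321, 225) 75 [[ 642.7 -149.5]]
(455, 264) 75 [[ 570.9 -380.1]]
(393, 240) 57 [[ 616.6 -277.2]]
(260, 218) 5 [[669.2 -34. ]]
(289, 296) 8 [[521.1 -88.4]]
(301, 160) 95 [[ 754.3 -116.4]]
```

View pics/tiles.png

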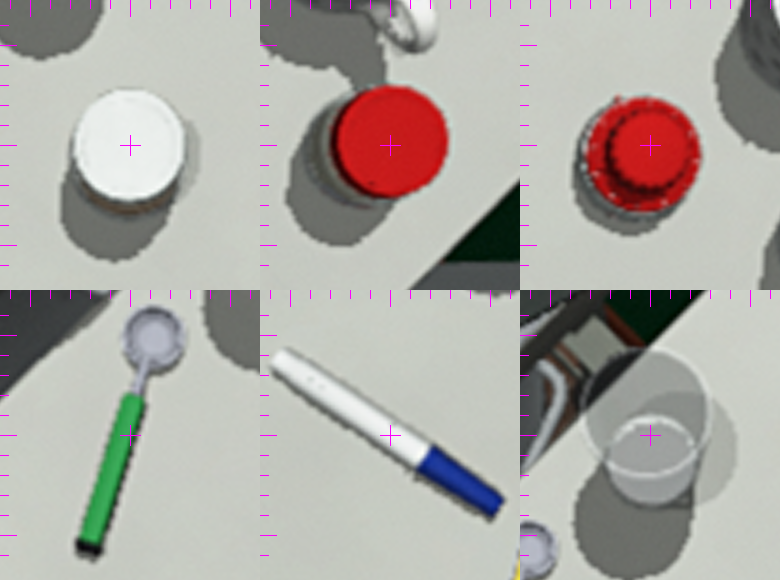

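```bash
cat >>h.py <<'E'
import sys
from scipy.spatial.transform import Rotation as Rn
def go(x,y,z,yaw): # deltas (cm, deg) to a tool-down pose with closing axis at yaw
    s=env.state(); R=s["orientation"]; c,n=np.cos(np.radians(yaw)),np.sin(np.radians(yaw))
    G=np.array([[-n,c,0],[c,n,0],[0,0,-1.]])
    print("clk",round(s["clock"],2),"pos",s["tool_pos"].round(1),"yaw",round(np.degrees(np.arctan2(R[1,1],R[0,1])),1),"open",round(s["opening"]*85.4,1),"grip",round(s["grip_force"],1),"F",s["wrist_force"].round(1))
    print("xyz",(R.T@(np.array([x,y,z])-s["tool_pos"])/10).round(2),"rot",Rn.from_matrix(R.T@G).as_rotvec(degrees=True).round(1),"j6",s["qpos"][5].round(0))
if __name__=="__main__": go(*map(float,sys.argv[1:]))
E
for k in 1 2 ; do :; done
python3 -m handwheel '{"delta_rot":[[0,0,0],[0,0,0],[0,0,0],[0,0,0],[0,0,0],[0,0,0],[0,0,0],[0,0,0]],"xyz":[[-2,-1.2,0],[-5,-3,0],[-8,-4.6,0],[-11,-6.3,0],[-14,-8,0],[-17,-9.8,0],[-20.8,-11.9,0],[-20.8,-11.9,0]],"hand":[8.5,8.5,8.5,5,4,4,4,4]}' 30
python3 h.py 659.4 -27.6 80 73.1
```

```text
clock: 0.82
tool_pos: [365.0, 342.6, 231.1]
orientation: [[-0.927, 0.374, 0.002], [0.374, 0.927, -0.003], [-0.003, -0.002, -1.0]]
wrist_force: [-0.8, 0.7, -0.0]
opening: 0.466
grip_force: 0.0
clk 0.82 pos [365.  342.6 231.1] yaw 68.0 open 39.8 grip 0.0 F [-0.8  0.7 -0. ]
xyz [-41.11 -23.28  15.29] rot [-0.1  0.2 -5.1] j6 -35.0
```

```bash

python3 -m handwheel '{"delta_rot":[[0,0,0],[0,0,0],[0,0,0],[0,0,0],[0,0,0],[0,0,0],[0,0,0],[0,0,0]],"xyz":[[-3,-1.7,0],[-6,-3.4,0],[-9,-5.1,0],[-12,-6.8,0],[-15,-8.5,0],[-18,-10.2,0],[-21,-11.9,0],[-24,-13.6,0]],"hand":[4,4,4,4,4,4,4,4]}' >/dev/null
python3 -m handwheel '{"delta_rot":[[0,0,-1],[0,0,-3],[0,0,-5],[0,0,-5],[0,0,-5],[0,0,-5],[0,0,-5],[0,0,-5]],"xyz":[[-3,-1.7,1],[-6,-3.4,3],[-9,-5.1,5],[-12,-6.8,7],[-15,-8.5,9],[-17,-9.7,10],[-17,-9.7,11],[-17,-9.7,11]],"hand":[4,4,4,4,4,4,4,4]}'>/dev/null
python3 h.py 659.4 -27.6 80 73.1
```

```text
clk 2.15 pos [655.  -20.6 117.6] yaw 73.3 open 40.1 grip 0.0 F [-0.7  0.5 -0.4]
xyz [-0.65 -0.55  3.75] rot [-0.  -0.4  0.2] j6 -83.0
```

```bash

python3 -m handwheel '{"delta_rot":[[0,0,0],[0,0,0],[0,0,0],[0,0,0],[0,0,0],[0,0,0]],"xyz":[[-0.65,-0.55,2],[-0.65,-0.55,4],[-0.65,-0.55,6],[-0.65,-0.55,8],[-0.65,-0.55,9],[-0.65,-0.55,9]],"hand":[4,4,4,4,4,4]}' >/dev/null
python3 h.py 659.4 -27.6 2.5 73.1; python3 -c "
from h import *
i,f=grab('scene'); cv2.imwrite('pics/s1.png',cv2.resize(i[180:330,170:370],None,fx=4,fy=4,interpolation=2))"
```

```text
clk 2.65 pos [658.4 -25.3  28.6] yaw 73.5 open 39.8 grip 0.0 F [-0.5  1.1  0.4]
xyz [-0.17 -0.19  2.61] rot [-0.  -0.4  0.4] j6 -83.0
```

View pics/s1.png

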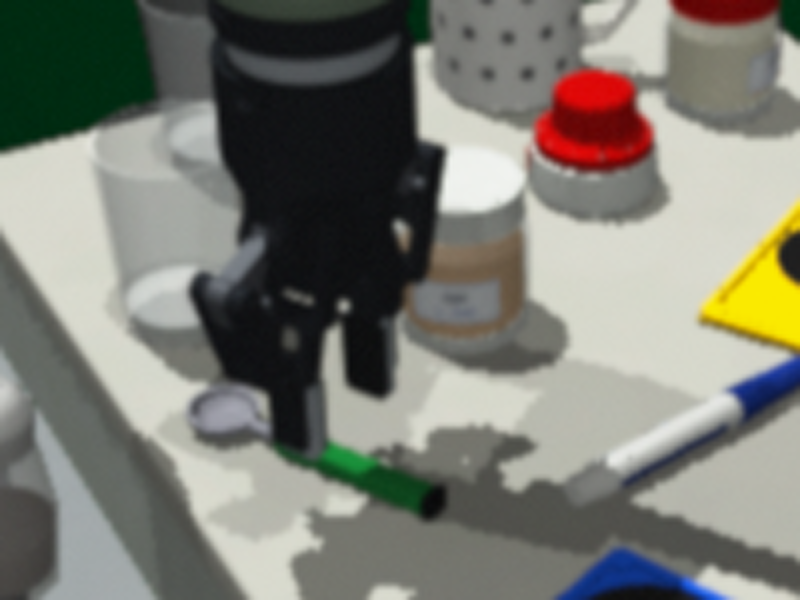

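```bash

python3 -m handwheel '{"delta_rot":[[0,0,0],[0,0,0],[0,0,0],[0,0,0],[0,0,0],[0,0,0],[0,0,0],[0,0,0]],"xyz":[[-0.15,-0.19,1.5],[-0.15,-0.19,2.6],[-0.15,-0.19,2.6],[-0.15,-0.19,2.6],[-0.15,-0.19,2.6],[-0.15,-0.19,2.6],[-0.15,-0.19,2.6],[-0.15,-0.19,2.6]],"hand":[4,4,4,0.5,0.5,0.5,0.5,0.5]}' 40
python3 h.py 659.4 -27.6 2.5 73.1
```

```text
clock: 3.37
tool_pos: [662.7, -29.5, 5.9]
orientation: [[-0.958, 0.286, 0.001], [0.286, 0.958, -0.0], [-0.001, 0.0, -1.0]]
wrist_force: [0.4, -0.3, 2.0]
opening: 0.119
grip_force: 41.4
clk 3.37 pos [662.7 -29.5   5.9] yaw 73.4 open 10.1 grip 41.4 F [ 0.4 -0.3  2. ]
xyz [0.37 0.09 0.34] rot [0.  0.1 0.3] j6 -83.0
```

```bash

python3 -m handwheel '{"delta_rot":[[0,0,0],[0,0,0],[0,0,0],[0,0,0],[0,0,0],[0,0,0],[0,0,0],[0,0,0]],"xyz":[[0,0,0],[0.3,0,0.2],[0.3,0,0.4],[0.3,0,0.4],[0.3,0,0.4],[0.3,0,0.4],[0.3,0,0.4],[0.3,0,0.4]],"hand":[2.2,2.2,2.2,0.5,0.5,0.5,0.5,0.5]}' 40 >/dev/null
python3 h.py 660 -27.6 2.5 73.1
python3 -m handwheel '{"delta_rot":[[0,0,0],[0,0,0],[0,0,0],[0,0,0],[0,0,0]],"xyz":[[0,0,-1],[0,0,-3],[0,0,-5],[0,0,-6],[0,0,-6]],"hand":[0.5,0.5,0.5,0.5,0.5]}'>/dev/null
python3 h.py 482 87 60 -21.8
```

```text
clk 4.03 pos [659.3 -28.6   1.2] yaw 73.4 open 10.8 grip 41.8 F [-0.2 -0.  -0.3]
xyz [-0.04  0.11 -0.13] rot [-0.  -0.   0.3] j6 -83.0
clk 4.45 pos [662.4 -29.   65.6] yaw 73.4 open 10.7 grip 41.8 F [0.7 0.2 0.3]
xyz [20.61  5.97  0.41] rot [ 0.4  0.3 95.2] j6 -83.0
```

```bash

python3 -m handwheel '{"delta_rot":[[0,0,3],[0,0,9],[0,0,16],[0,0,23],[0,0,30],[0,0,37],[0,0,44],[0,0,51]],"xyz":[[1.5,0.5,-1],[4,1,-2],[6.5,2,-4],[9,2.8,-4],[11.5,3.5,-4],[14,4,-4],[16,5,-4],[18,5.5,-4]],"hand":[0.5,0.5,0.5,0.5,0.5,0.5,0.5,0.5]}'>/dev/null
python3 h.py 468.6 113.4 60 -21.8
```

```text
clk 5.12 pos [500.7  76.5 100.5] yaw 22.1 open 10.5 grip 41.8 F [0.4 0.7 0.3]
xyz [ 4.62 -1.58  4.05] rot [-0.1 -0.  43.9] j6 -23.0
```

```bash

python3 -m handwheel '{"delta_rot":[[0,0,6],[0,0,13],[0,0,20],[0,0,27],[0,0,34],[0,0,40],[0,0,43.9],[0,0,43.9]],"xyz":[[1,-0.3,1],[2,-0.6,2],[3,-1,3],[4.0,-1.5,4],[4.62,-1.58,4],[4.62,-1.58,4],[4.62,-1.58,4],[4.62,-1.58,4]],"hand":[0.5,0.5,0.5,0.5,0.5,0.5,0.5,0.5]}'>/dev/null
python3 -m handwheel '{"delta_rot":[[0,0,0],[0,0,0],[0,0,0],[0,0,0]],"xyz":[[0,0,0],[0,0,0],[0,0,0],[0,0,0]],"hand":[0.5,0.5,0.5,0.5]}'>/dev/null
python3 h.py 468.6 113.4 6 -21.8
```

```text
clk 6.12 pos [470.4 112.1  61.2] yaw -21.5 open 10.7 grip 41.8 F [ 0.4 -0.1 -0. ]
xyz [ 0.05 -0.21  5.52] rot [-0.   0.   0.3] j6 25.0
```

```bash

python3 -m handwheel '{"delta_rot":[[0,0,0.3],[0,0,0.3],[0,0,0.3],[0,0,0.3],[0,0,0.3],[0,0,0.3],[0,0,0.3]],"xyz":[[0.05,-0.2,1.5],[0.05,-0.2,3],[0.05,-0.2,4],[0.05,-0.2,5],[0.05,-0.2,5.5],[0.05,-0.2,5.5],[0.05,-0.2,5.5]],"hand":[0.5,0.5,0.5,0.5,0.5,0.5,0.5]}'>/dev/null
python3 -m handwheel '{"delta_rot":[[0,0,0],[0,0,0],[0,0,0],[0,0,0]],"xyz":[[0,0,0],[0,0,0],[0,0,0],[0,0,0]],"hand":[0.5,0.5,0.5,0.5]}'>/dev/null
python3 h.py 468.6 113.4 5.3 -21.8
python3 -m handwheel '{"delta_rot":[[0,0,0],[0,0,0],[0,0,0],[0,0,0],[0,0,0],[0,0,0]],"xyz":[[0,0,0],[0,0,0],[0,0,0],[0,0,-2],[0,0,-5],[0,0,-8]],"hand":[2.5,2.5,2.5,3,4,4]}'>/dev/null
python3 h.py 521.3 -87.2 60 -34.9
```

```text
clk 7.03 pos [468.9 113.5   6.6] yaw -21.8 open 10.4 grip 41.8 F [-0.7  0.1 -0.5]
xyz [-0.02 -0.03  0.13] rot [ 0. -0.  0.] j6 25.0
clk 7.53 pos [467.2 113.3  86.1] yaw -21.8 open 40.0 grip 0.0 F [ 0.5  0.3 -0.5]
xyz [-16.61  12.48   2.59] rot [-0.2  0.1 13.1] j6 25.0
```

```bash

python3 -m handwheel '{"delta_rot":[[0,0,2],[0,0,4],[0,0,6],[0,0,8],[0,0,10],[0,0,13],[0,0,13],[0,0,13]],"xyz":[[-2,1.5,0],[-5,3.7,0],[-8,6,0],[-11,8.2,0],[-14,10.5,1],[-16,12,2],[-16.6,12.5,2.5],[-16.6,12.5,2.5]],"hand":[4,4,4,4,4,4,4,4]}'>/dev/null
python3 -m handwheel '{"delta_rot":[[0,0,0],[0,0,0],[0,0,0],[0,0,0]],"xyz":[[0,0,0],[0,0,0],[0,0,0],[0,0,0]],"hand":[4,4,4,4]}'>/dev/null
python3 h.py 521.3 -87.2 2 -34.9;python3 -c "
from h import *
i,f=grab('scene'); cv2.imwrite('pics/s2.png',cv2.resize(i[220:430,240:450],None,fx=2.8,fy=2.8,interpolation=2))"
```

```text
clk 8.53 pos [523.1 -85.8  61.7] yaw -34.7 open 40.1 grip 0.0 F [-0.2 -0.4  0. ]
xyz [-0.22 -0.07  5.97] rot [ 0.  -0.   0.2] j6 16.0
```

View pics/s2.png

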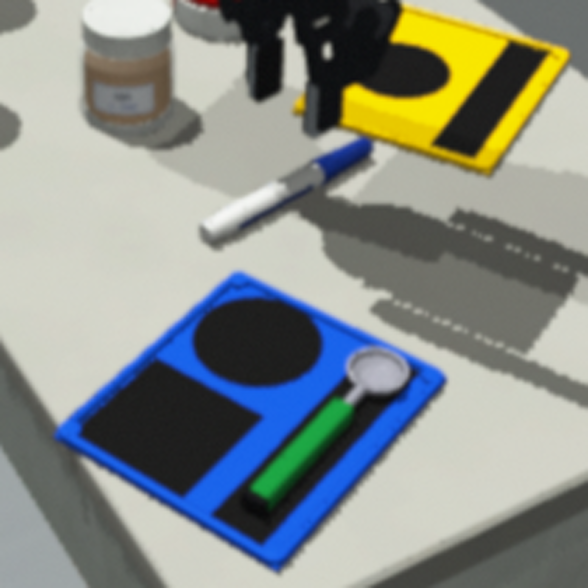

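```bash

python3 -m handwheel '{"delta_rot":[[0,0,0.2],[0,0,0.2],[0,0,0.2],[0,0,0.2],[0,0,0.2],[0,0,0.2],[0,0,0.2],[0,0,0.2]],"xyz":[[-0.2,0,2],[-0.2,-0.05,4],[-0.2,-0.05,5],[-0.2,-0.05,5.8],[-0.2,-0.05,5.8],[-0.2,-0.05,5.8],[-0.2,-0.05,5.8],[-0.2,-0.05,5.8]],"hand":[4,4,4,4,4,4,4,4]}'>/dev/null
python3 -m handwheel '{"delta_rot":[[0,0,0],[0,0,0],[0,0,0],[0,0,0],[0,0,0],[0,0,0]],"xyz":[[0,0,0],[0,0,0],[0,0,0],[0,0,0],[0,0,0],[0,0,0]],"hand":[1,1,1,1,1,1]}' 40
python3 h.py 521.3 -87.2 2 -34.9
python3 -c "
from h import *
i,f=grab(); cv2.imwrite('pics/t2.png',np.hstack([tile(i,f,(502,89.3),6,3.5,390,590),tile(i,f,(521.3,-87.2),12,2.5,390,590)]))"
```

```text
clock: 9.75
tool_pos: [522.2, -88.7, 4.2]
orientation: [[0.573, 0.819, 0.001], [0.819, -0.573, -0.0], [0.0, 0.001, -1.0]]
wrist_force: [-0.7, 0.7, 6.1]
opening: 0.162
grip_force: 39.4
clk 9.75 pos [522.2 -88.7   4.2] yaw -35.0 open 13.8 grip 39.4 F [-0.7  0.7  6.1]
xyz [ 0.07 -0.16  0.22] rot [ 0.1 -0.  -0.1] j6 16.0
```

View pics/t2.png

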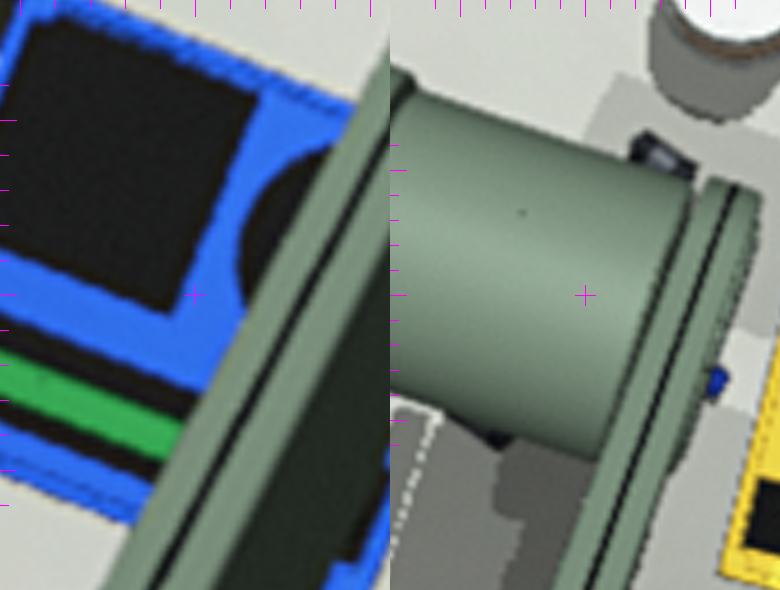

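```bash

python3 -m handwheel '{"delta_rot":[[0,0,0],[0,0,0],[0,0,0],[0,0,0],[0,0,0]],"xyz":[[0,0,-1],[0,0,-3],[0,0,-5],[0,0,-6],[0,0,-6]],"hand":[1,1,1,1,1]}'>/dev/null
python3 h.py 416 -223.3 60 -14.5
```

```text
clk 10.22 pos [524.  -89.3  66.3] yaw -35.0 open 13.9 grip 39.2 F [ 0.4 -0.4  0.3]
xyz [-17.17  -1.16   0.59] rot [  0.4  -0.  -20.5] j6 16.0
```

```bash

python3 -m handwheel '{"delta_rot":[[0,0,-2],[0,0,-6],[0,0,-10],[0,0,-14],[0,0,-18],[0,0,-20.5],[0,0,-20.5],[0,0,-20.5]],"xyz":[[-2,0,0],[-5,-0.3,0],[-8,-0.5,0],[-11,-0.7,0],[-14,-0.9,0],[-16.5,-1.1,0],[-17.2,-1.1,0],[-17.2,-1.1,0]],"hand":[1,1,1,1,1,1,1,1]}'>/dev/null
python3 -m handwheel '{"delta_rot":[[0,0,0],[0,0,0],[0,0,0],[0,0,0]],"xyz":[[0,0,1],[0,0,2],[0,0,2],[0,0,2]],"hand":[1,1,1,1]}'>/dev/null
python3 h.py 416 -223.3 8 -14.5
```

```text
clk 11.22 pos [ 413.4 -221.3   41.7] yaw -14.4 open 14.1 grip 39.2 F [ 0.3  0.  -0.1]
xyz [-0.14  0.31  3.37] rot [-0.2 -0.1  0.1] j6 -24.0
```

```bash

python3 -m handwheel '{"delta_rot":[[0,0,0],[0,0,0],[0,0,0],[0,0,0],[0,0,0],[0,0,0],[0,0,0]],"xyz":[[-0.1,0.3,1],[-0.1,0.3,2],[-0.1,0.3,3],[-0.1,0.3,3.3],[-0.1,0.3,3.3],[-0.1,0.3,3.3],[-0.1,0.3,3.3]],"hand":[1,1,1,1,1,1,1]}'>/dev/null
python3 h.py 416 -223.3 8 -14.5
```

```text
clk 11.8 pos [ 416.7 -224.9   10.3] yaw -14.5 open 14.1 grip 39.2 F [ 0.1 -0.7  0.1]
xyz [ 0.14 -0.1   0.23] rot [0. 0. 0.] j6 -24.0
```

```bash

python3 -m handwheel '{"delta_rot":[[0,0,0],[0,0,0],[0,0,0]],"xyz":[[0.1,-0.1,0.2],[0.1,-0.1,0.2],[0.1,-0.1,0.2]],"hand":[1,1,1]}'>/dev/null
python3 h.py 416 -223.3 8 -14.5
python3 -m handwheel '{"delta_rot":[[0,0,0],[0,0,0],[0,0,0],[0,0,0],[0,0,0],[0,0,0],[0,0,0],[0,0,0]],"xyz":[[0,0,0],[0,0,0],[0,0,0],[0,0,-2],[0,0,-5],[0,0,-8],[0,0,-11],[0,0,-13]],"hand":[2.7,2.7,2.7,3,8.5,8.5,8.5,8.5]}' 40
python3 h.py 642.7 -149.4 140 -69
```

```text
clk 12.05 pos [ 415.8 -223.5    8.4] yaw -14.5 open 14.2 grip 39.2 F [-0.1 -1.1 -0.3]
xyz [0.02 0.02 0.04] rot [0. 0. 0.] j6 -24.0
clock: 12.72
tool_pos: [417.0, -224.4, 141.4]
orientation: [[0.25, 0.968, 0.003], [0.968, -0.25, -0.003], [-0.002, 0.004, -1.0]]
wrist_force: [1.5, 0.2, -0.1]
opening: 0.896
grip_force: 0.0
clk 12.72 pos [ 417.  -224.4  141.4] yaw -14.5 open 76.5 grip 0.0 F [ 1.5  0.2 -0.1]
xyz [12.91 19.98  0.19] rot [ 0.2 -0.  54.5] j6 -24.0
```

```bash

python3 -m handwheel '{"delta_rot":[[0,0,5],[0,0,12],[0,0,19],[0,0,26],[0,0,33],[0,0,40],[0,0,47],[0,0,54]],"xyz":[[1.5,2.3,0],[3.5,5.4,0],[5.5,8.5,0],[7.5,11.5,0],[9.5,14.7,0],[11,17,0],[12.3,19,0],[12.9,20,0]],"hand":[8.5,8.5,8.5,8.5,8.5,8.5,8.5,8.5]}'>/dev/null
python3 -m handwheel '{"delta_rot":[[0,0,0],[0,0,0],[0,0,0],[0,0,0]],"xyz":[[0,0,0],[0,0,0],[0,0,0],[0,0,0]],"hand":[8.5,8.5,8.5,8.5]}'>/dev/null
python3 h.py 642.7 -149.4 28 -69
```

```text
clk 13.72 pos [ 640.7 -149.1  138.1] yaw -68.4 open 85.2 grip 0.0 F [0.9 0.4 0.1]
xyz [ 0.19  0.11 11.01] rot [-0.   0.1  0.6] j6 48.0
```

```bash

python3 -m handwheel '{"delta_rot":[[0,0,0],[0,0,0],[0,0,0],[0,0,0],[0,0,0],[0,0,0],[0,0,0],[0,0,0]],"xyz":[[0.2,0.1,1],[0.2,0.1,3],[0.2,0.1,5],[0.2,0.1,7],[0.2,0.1,9],[0.2,0.1,10.5],[0.2,0.1,11],[0.2,0.1,11]],"hand":[8.5,8.5,8.5,8.5,8.5,8.5,8.5,8.5]}'>/dev/null
python3 -m handwheel '{"delta_rot":[[0,0,0],[0,0,0],[0,0,0],[0,0,0],[0,0,0],[0,0,0],[0,0,0],[0,0,0]],"xyz":[[0,0,0],[0,0,0],[0,0,0],[0,0,0],[0,0,0],[0,0,0],[0,0,0],[0,0,0]],"hand":[8.5,8.5,8.5,5.5,5.5,5.5,5.5,5.5]}' 40
python3 h.py 642.7 -149.4 28 -69
```

```text
clock: 15.05
tool_pos: [644.8, -149.1, 29.8]
orientation: [[0.93, 0.367, 0.002], [0.367, -0.93, -0.0], [0.001, 0.001, -1.0]]
wrist_force: [-0.1, 1.2, 5.9]
opening: 0.7
grip_force: 43.7
clk 15.05 pos [ 644.8 -149.1   29.8] yaw -68.5 open 59.8 grip 43.7 F [-0.1  1.2  5.9]
xyz [-0.21 -0.05  0.18] rot [ 0.1 -0.1  0.5] j6 48.0
```

```bash

python3 -m handwheel '{"delta_rot":[[0,0,0],[0,0,0],[0,0,0],[0,0,0],[0,0,0],[0,0,0]],"xyz":[[0,0,-1],[0,0,-3],[0,0,-5],[0,0,-6],[0,0,-6],[0,0,-6]],"hand":[5.5,5.5,5.5,5.5,5.5,5.5]}'>/dev/null
python3 h.py 513.5 44.1 85 -68.5
```

```text
clk 15.55 pos [ 644.3 -149.    88.7] yaw -68.5 open 59.6 grip 44.0 F [ 0.9  0.1 -2.3]
xyz [ -5.08 -22.76   0.35] rot [ 0. -0.  0.] j6 48.0
```

```bash

python3 -m handwheel '{"delta_rot":[[0,0,0],[0,0,0],[0,0,0],[0,0,0],[0,0,0],[0,0,0],[0,0,0],[0,0,0]],"xyz":[[-0.3,-1.2,0],[-0.8,-3.5,0],[-1.5,-6.5,0],[-2.2,-9.8,0],[-2.9,-13,0],[-3.6,-16.3,0],[-4.3,-19.3,0],[-4.8,-21.5,0]],"hand":[5.5,5.5,5.5,5.5,5.5,5.5,5.5,5.5]}'>/dev/null
python3 -m handwheel '{"delta_rot":[[0,0,0],[0,0,0],[0,0,0],[0,0,0],[0,0,0],[0,0,0]],"xyz":[[-0.2,-0.8,0.5],[-0.3,-1.2,1.5],[-0.3,-1.2,2],[-0.3,-1.2,2],[-0.3,-1.2,2],[-0.3,-1.2,2]],"hand":[5.5,5.5,5.5,5.5,5.5,5.5]}'>/dev/null
python3 h.py 513.5 44.1 34.5 -68.5
```

```text
clk 16.72 pos [514.2  42.5  68.1] yaw -68.6 open 59.8 grip 44.0 F [ 0.2 -0.1 -1.6]
xyz [-0.01 -0.17  3.36] rot [ 0.  -0.  -0.1] j6 64.0
```

```bash

python3 -m handwheel '{"delta_rot":[[0,0,0],[0,0,0],[0,0,0],[0,0,0],[0,0,0],[0,0,0],[0,0,0],[0,0,0]],"xyz":[[0,-0.1,1],[0,-0.17,2],[0,-0.17,2.8],[0,-0.17,3.3],[0,-0.17,3.3],[0,-0.17,3.3],[0,-0.17,3.3],[0,-0.17,3.3]],"hand":[5.5,5.5,5.5,5.5,5.5,5.5,5.5,5.5]}'>/dev/null
python3 h.py 513.5 44.1 34 -68.5
```

```text
clk 17.38 pos [512.7  45.2  35.1] yaw -68.5 open 59.4 grip 44.0 F [-0.3 -0.2 -2.7]
xyz [0.04 0.13 0.11] rot [-0.  0.  0.] j6 64.0
```

```bash

python3 -m handwheel '{"delta_rot":[[0,0,0],[0,0,0],[0,0,0],[0,0,0]],"xyz":[[0,0.1,0.1],[0,0.1,0.1],[0,0.1,0.1],[0,0.1,0.1]],"hand":[5.5,5.5,5.5,5.5]}'>/dev/null
python3 h.py 513.5 44.1 34 -68.5
python3 -m handwheel '{"delta_rot":[[0,0,0],[0,0,0],[0,0,0],[0,0,0],[0,0,0],[0,0,0],[0,0,0],[0,0,0]],"xyz":[[0,0,0],[0,0,0],[0,0,0],[0,0,-1],[0,0,-4],[0,0,-7],[0,0,-10],[0,0,-11]],"hand":[8.5,8.5,8.5,8.5,8.5,8.5,8.5,8.5]}'>/dev/null
python3 h.py 614 -277.4 145 -40
```

```text
clk 17.72 pos [513.1  44.2  34.3] yaw -68.5 open 59.9 grip 44.0 F [ 0.  -0.5 -2.2]
xyz [0.04 0.03 0.03] rot [-0. -0.  0.] j6 64.0
clk 18.38 pos [516.6  44.  150.2] yaw -68.5 open 84.7 grip 0.0 F [1.9 0.3 0.1]
xyz [-2.74 33.47  0.64] rot [  0.4  -0.4 -28.5] j6 64.0
```

```bash

python3 -m handwheel '{"delta_rot":[[0,0,-3],[0,0,-8],[0,0,-14],[0,0,-20],[0,0,-26],[0,0,-32],[0,0,-38],[0,0,-44]],"xyz":[[-0.2,2,0],[-0.4,5,0],[-0.7,8.5,0],[-1,12,0],[-1.3,15.5,0],[-1.6,19,0],[-1.9,22.5,0],[-2.1,26,0]],"hand":[8.5,7,6,6,6,6,6,6]}'>/dev/null
python3 -c "
from h import *
go(614,-277.4,100,-21.8)
i,f=grab(); t=tile(i,f,(502,89.3),4,3,300,300);t2=tile(i,f,(454.9,-232.6),6,3,440,600); t3=tile(i,f,(511.6,43.4),79,3,300,300);cv2.imwrite('pics/t3.png',np.hstack([np.vstack([t,t3]),t2]))"
```

```text
clk 19.05 pos [ 588.8 -207.   144.3] yaw -24.2 open 60.2 grip 0.0 F [ 0.7 -0.4 -0.9]
xyz [-5.39  5.18  4.43] rot [-0.  -0.  -2.4] j6 -3.0
```

View pics/t3.png

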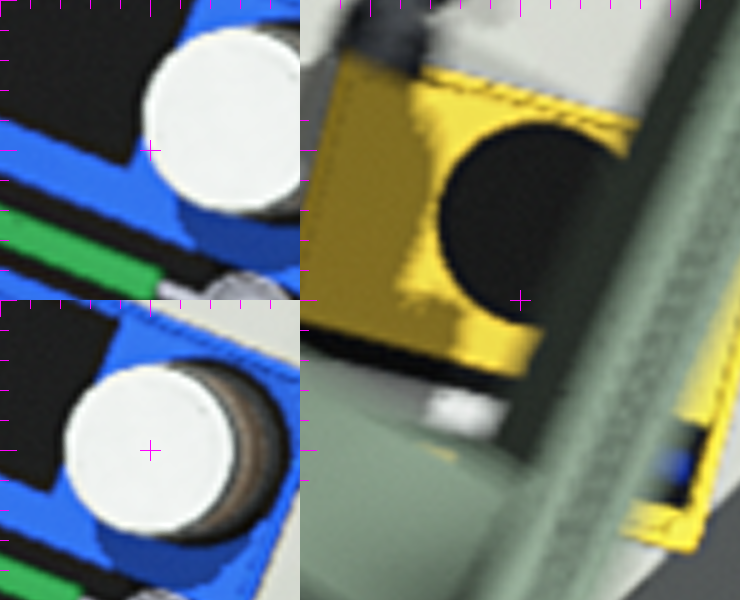

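```bash

python3 -m handwheel '{"delta_rot":[[0,0,-1],[0,0,-2.4],[0,0,-2.4],[0,0,-2.4],[0,0,-2.4],[0,0,-2.4],[0,0,-2.4],[0,0,-2.4]],"xyz":[[-2.5,2.5,0],[-4.2,4,1],[-5,5,2],[-5.4,5.2,3],[-5.4,5.2,4],[-5.4,5.2,4.4],[-5.4,5.2,4.4],[-5.4,5.2,4.4]],"hand":[6,6,6,6,6,6,6,6]}'>/dev/null
python3 -m handwheel '{"delta_rot":[[0,0,0],[0,0,0]],"xyz":[[0,0,0],[0,0,0]],"hand":[6,6]}'>/dev/null
python3 h.py 614 -277.4 42 -21.8
```

```text
clk 19.93 pos [ 614.4 -275.6  101.4] yaw -22.0 open 59.9 grip 0.0 F [ 0.2  0.7 -0.1]
xyz [-0.18  0.02  5.94] rot [ 0.1  0.  -0.2] j6 -9.0
```

```bash

python3 -m handwheel '{"delta_rot":[[0,0,0],[0,0,0],[0,0,0],[0,0,0],[0,0,0],[0,0,0],[0,0,0],[0,0,0]],"xyz":[[-0.15,0,1],[-0.15,0,3],[-0.15,0,4.5],[-0.15,0,5.5],[-0.15,0,5.9],[-0.15,0,5.9],[-0.15,0,5.9],[-0.15,0,5.9]],"hand":[6,6,6,6,6,6,6,6]}'>/dev/null
python3 h.py 614 -277.4 42 -21.8
python3 -m handwheel '{"delta_rot":[[0,0,0],[0,0,0],[0,0,0],[0,0,0],[0,0,0],[0,0,0]],"xyz":[[0,0,0],[0,0,0],[0,0,0],[0,0,0],[0,0,0],[0,0,0]],"hand":[3.5,3.5,3.5,3.5,3.5,3.5]}' 40
python3 h.py 614 -277.4 42 -21.8
```

```text
clk 20.6 pos [ 614.  -277.9   42.2] yaw -22.1 open 60.1 grip 0.0 F [ 0.2 -0.3 -0.2]
xyz [ 0.05 -0.02  0.02] rot [ 0.1  0.  -0.3] j6 -10.0
clock: 21.1
tool_pos: [614.3, -278.1, 43.0]
orientation: [[0.376, 0.927, 0.002], [0.927, -0.376, -0.002], [-0.001, 0.003, -1.0]]
wrist_force: [-0.5, 0.1, 6.1]
opening: 0.453
grip_force: 40.4
clk 21.1 pos [ 614.3 -278.1   43. ] yaw -22.1 open 38.7 grip 40.4 F [-0.5  0.1  6.1]
xyz [ 0.05 -0.05  0.1 ] rot [ 0.2  0.  -0.3] j6 -10.0
```

```bash

python3 -m handwheel '{"delta_rot":[[0,0,0],[0,0,0],[0,0,0],[0,0,0],[0,0,0],[0,0,0],[0,0,0]],"xyz":[[0,0,-1],[0,0,-3],[0,0,-5],[0,0,-7],[0,0,-9],[0,0,-10],[0,0,-10]],"hand":[3.5,3.5,3.5,3.5,3.5,3.5,3.5]}'>/dev/null
python3 h.py 540.6 115.8 143 -21.8
```

```text
clk 21.68 pos [ 614.9 -278.4  144.7] yaw -22.1 open 38.5 grip 39.6 F [ 0.9  0.2 -1.1]
xyz [ 3.373e+01 -2.171e+01  2.000e-02] rot [ 0.3  0.1 -0.3] j6 -10.0
```

```bash

python3 -m handwheel '{"delta_rot":[[0,0,0],[0,0,0],[0,0,0],[0,0,0],[0,0,0],[0,0,0],[0,0,0],[0,0,0]],"xyz":[[1,-0.6,0],[3,-2,0],[6,-3.9,0],[9,-5.8,0],[12,-7.7,0],[15,-9.7,0],[18,-11.6,0],[21,-13.5,0]],"hand":[3.5,3.5,3.5,3.5,3.5,3.5,3.5,3.5]}'>/dev/null
python3 -m handwheel '{"delta_rot":[[0,0,-0.3],[0,0,-0.3],[0,0,-0.3],[0,0,-0.3],[0,0,-0.3],[0,0,-0.3],[0,0,-0.3],[0,0,-0.3]],"xyz":[[3,-1.9,0],[6,-3.9,0],[9,-5.8,0],[11,-7.2,0],[12.2,-7.9,0],[12.7,-8.2,0],[12.7,-8.2,0],[12.7,-8.2,0]],"hand":[3.5,3.5,3.5,3.5,3.5,3.5,3.5,3.5]}'>/dev/null
python3 -m handwheel '{"delta_rot":[[0,0,0],[0,0,0],[0,0,0]],"xyz":[[0,0,0],[0,0,0],[0,0,0]],"hand":[3.5,3.5,3.5]}'>/dev/null
python3 h.py 540.6 115.8 60 -21.8
```

```text
clk 23.27 pos [539.1 115.4 141.2] yaw -21.9 open 38.5 grip 39.7 F [ 0.3 -0.2 -1.5]
xyz [0.1  0.12 8.12] rot [-0.   0.  -0.1] j6 25.0
```

```bash

python3 -m handwheel '{"delta_rot":[[0,0,0],[0,0,0],[0,0,0],[0,0,0],[0,0,0],[0,0,0],[0,0,0],[0,0,0]],"xyz":[[0.1,0.1,1],[0.1,0.1,3],[0.1,0.1,5],[0.1,0.1,7],[0.1,0.1,8],[0.1,0.1,8.5],[0.1,0.1,8.5],[0.1,0.1,8.5]],"hand":[3.5,3.5,3.5,3.5,3.5,3.5,3.5,3.5]}'>/dev/null
python3 -m handwheel '{"delta_rot":[[0,0,0],[0,0,0],[0,0,0]],"xyz":[[0,0,0],[0,0,0],[0,0,0]],"hand":[3.5,3.5,3.5]}'>/dev/null
python3 h.py 540.6 115.8 46.7 -21.8
```

```text
clk 24.18 pos [541.2 117.   57.4] yaw -21.8 open 38.6 grip 39.7 F [-0.7  0.7 -0.8]
xyz [-0.14 -0.01  1.07] rot [ 0.1 -0.1  0. ] j6 25.0
```

```bash

python3 -m handwheel '{"delta_rot":[[0,0,0],[0,0,0],[0,0,0],[0,0,0],[0,0,0],[0,0,0]],"xyz":[[-0.1,0,0.4],[-0.1,0,0.8],[-0.1,0,1],[-0.1,0,1],[-0.1,0,1],[-0.1,0,1]],"hand":[3.5,3.5,3.5,3.5,3.5,3.5]}'>/dev/null
python3 h.py 540.6 115.8 46.7 -21.8
python3 -m handwheel '{"delta_rot":[[0,0,0],[0,0,0],[0,0,0],[0,0,0],[0,0,0],[0,0,0],[0,0,0],[0,0,0]],"xyz":[[0,0,0],[0,0,0],[0,0,0],[0,0,-1],[0,0,-4],[0,0,-7],[0,0,-9.5],[0,0,-10]],"hand":[6,6,6,6,6,8.5,8.5,8.5]}'>/dev/null
python3 h.py 572.8 -380.4 148 -90
```

```text
clk 24.68 pos [539.8 116.1  47. ] yaw -21.8 open 39.0 grip 41.0 F [-2.6  0.1  5.4]
xyz [0.01 0.08 0.03] rot [-0.  0.  0.] j6 25.0
clk 25.35 pos [543.7 116.3 152.4] yaw -21.8 open 84.9 grip 0.0 F [ 1.3 -0.4 -0.1]
xyz [-45.05  21.13   0.44] rot [ 0.3 -0.5 68.2] j6 25.0
```

```bash

python3 -m handwheel '{"delta_rot":[[0,0,0],[0,0,0],[0,0,0],[0,0,0],[0,0,0],[0,0,0],[0,0,0],[0,0,0]],"xyz":[[-1,0.5,0],[-3,1.4,0],[-6,2.8,0],[-9,4.2,0],[-12,5.6,0],[-15,7,0],[-18,8.4,0],[-21,9.8,0]],"hand":[8.5,8.5,8.5,8.5,8.5,8.5,8.5,8.5]}'>/dev/null
python3 -m handwheel '{"delta_rot":[[0,0,5],[0,0,11],[0,0,17],[0,0,23],[0,0,29],[0,0,35],[0,0,41],[0,0,47]],"xyz":[[-3,1.4,0],[-6,2.8,0],[-9,4.2,0],[-12,5.6,0],[-15,7,0],[-18,8.4,0],[-20,9.4,0],[-21,9.8,0]],"hand":[8.5,8.5,8.5,8.5,8.5,8.5,8.5,8.5]}'>/dev/null
python3 h.py 572.8 -380.4 148 -90
python3 -c "
from h import *
i,f=grab(); t=tile(i,f,(502,89.3),4,3,390,300);t2=tile(i,f,(454.9,-232.6),12,3,390,600); t3=tile(i,f,(540.6,115.8),61,3,390,300);cv2.imwrite('pics/t4.png',np.hstack([np.vstack([t,t3]),t2]))"
```

```text
clk 26.68 pos [ 564.  -350.5  143.9] yaw -69.3 open 85.0 grip 0.0 F [-0.1  0.2  0.1]
xyz [-0.23  3.11 -0.41] rot [-0.1  0.1 20.7] j6 30.0
```

View pics/t4.png

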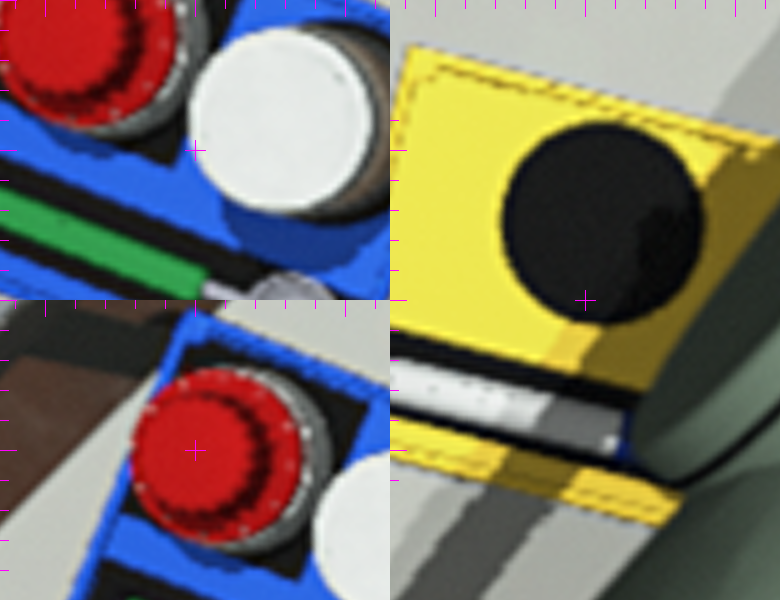

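```bash

python3 -m handwheel '{"delta_rot":[[0,0,5],[0,0,10],[0,0,15],[0,0,20.5],[0,0,20.5],[0,0,20.5],[0,0,20.5],[0,0,20.5]],"xyz":[[-0.2,1,0],[-0.2,2,0],[-0.2,3.1,0],[-0.2,3.1,0],[-0.2,3.1,0],[-0.2,3.1,0],[-0.2,3.1,0],[-0.2,3.1,0]],"hand":[8.5,8.5,8.5,8.5,8.5,8.5,8.5,8.5]}'>/dev/null
python3 h.py 572.8 -380.4 31 -90
```

```text
clk 27.4 pos [ 574.9 -375.6  145.7] yaw -89.2 open 84.9 grip 0.0 F [ 0.  -0.1  1. ]
xyz [-0.21  0.48 11.47] rot [-0.   0.1  0.8] j6 49.0
```

```bash

python3 -m handwheel '{"delta_rot":[[0,0,0.5],[0,0,0.5],[0,0,0.5],[0,0,0.5],[0,0,0.5],[0,0,0.5],[0,0,0.5],[0,0,0.5]],"xyz":[[-0.2,0.2,0],[-0.2,0.45,0.5],[-0.2,0.45,2],[-0.2,0.45,3.5],[-0.2,0.45,5],[-0.2,0.45,5],[-0.2,0.45,5],[-0.2,0.45,5]],"hand":[8.5,8.5,8.5,8.5,8.5,8.5,8.5,8.5]}'>/dev/null
python3 h.py 572.8 -380.4 31 -90
```

```text
clk 28.07 pos [ 573.7 -381.3   97. ] yaw -89.8 open 85.0 grip 0.0 F [-0.1 -0.4 -0.5]
xyz [-0.09 -0.09  6.6 ] rot [ 0.  -0.   0.2] j6 49.0
```

```bash

python3 -m handwheel '{"delta_rot":[[0,0,0],[0,0,0],[0,0,0],[0,0,0],[0,0,0],[0,0,0],[0,0,0],[0,0,0]],"xyz":[[-0.1,-0.1,1],[-0.1,-0.1,2.5],[-0.1,-0.1,4],[-0.1,-0.1,5.5],[-0.1,-0.1,6.5],[-0.1,-0.1,6.6],[-0.1,-0.1,6.6],[-0.1,-0.1,6.6]],"hand":[8.5,8.5,8.5,8.5,8.5,8.5,8.5,8.5]}'>/dev/null
python3 h.py 572.8 -380.4 31 -90
python3 -m handwheel '{"delta_rot":[[0,0,0],[0,0,0],[0,0,0],[0,0,0],[0,0,0],[0,0,0]],"xyz":[[0,0,0],[0,0,0],[0,0,0],[0,0,0],[0,0,0],[0,0,0]],"hand":[5.5,5.5,5.5,5.5,5.5,5.5]}' 40 >/dev/null
python3 h.py 572.8 -380.4 31 -90
```

```text
clk 28.73 pos [ 572.6 -380.1   30.2] yaw -89.8 open 85.1 grip 0.0 F [0.3 0.7 0.6]
xyz [ 0.02  0.03 -0.08] rot [ 0.  -0.   0.2] j6 49.0
clk 29.23 pos [ 573.5 -380.9   32.1] yaw -89.8 open 59.9 grip 44.2 F [-0.2 -1.   6. ]
xyz [-0.07 -0.05  0.11] rot [ 0.1 -0.2  0.2] j6 49.0
```

```bash

python3 -m handwheel '{"delta_rot":[[0,0,0],[0,0,0],[0,0,0],[0,0,0],[0,0,0],[0,0,0]],"xyz":[[0,0,-1],[0,0,-3],[0,0,-5],[0,0,-6],[0,0,-6],[0,0,-6]],"hand":[5.5,5.5,5.5,5.5,5.5,5.5]}'>/dev/null
python3 h.py 480.6 -239.1 85 -89.8
```

```text
clk 29.73 pos [ 572.3 -379.7   90.4] yaw -89.8 open 60.0 grip 44.0 F [ 0.5 -0.6 -2. ]
xyz [ -9.12 -14.1    0.54] rot [ 0. -0.  0.] j6 49.0
```

```bash

python3 -m handwheel '{"delta_rot":[[0,0,0],[0,0,0],[0,0,0],[0,0,0],[0,0,0],[0,0,0],[0,0,0],[0,0,0]],"xyz":[[-0.7,-1,0],[-2,-3,0],[-3.5,-5.4,0],[-5,-7.7,0],[-6.5,-10,0],[-8,-12.3,0],[-9.1,-14,1],[-9.1,-14,2]],"hand":[5.5,5.5,5.5,5.5,5.5,5.5,5.5,5.5]}'>/dev/null
python3 -m handwheel '{"delta_rot":[[0,0,0],[0,0,0],[0,0,0],[0,0,0],[0,0,0]],"xyz":[[0,0,0.5],[0,0,1],[0,0,1],[0,0,1],[0,0,1]],"hand":[5.5,5.5,5.5,5.5,5.5]}'>/dev/null
python3 h.py 480.6 -239.1 36 -89.8
```

```text
clk 30.82 pos [ 481.6 -241.2   60.5] yaw -89.8 open 59.8 grip 44.0 F [ 0.5  0.8 -2.4]
xyz [-0.1  -0.21  2.45] rot [ 0. -0. -0.] j6 54.0
```

```bash

python3 -m handwheel '{"delta_rot":[[0,0,0],[0,0,0],[0,0,0],[0,0,0],[0,0,0],[0,0,0],[0,0,0],[0,0,0]],"xyz":[[-0.1,-0.2,0.7],[-0.1,-0.2,1.5],[-0.1,-0.2,2.2],[-0.1,-0.2,2.3],[-0.1,-0.2,2.3],[-0.1,-0.2,2.3],[-0.1,-0.2,2.3],[-0.1,-0.2,2.3]],"hand":[5.5,5.5,5.5,5.5,5.5,5.5,5.5,5.5]}'>/dev/null
python3 h.py 480.6 -239.1 36 -89.8
```

```text
clk 31.48 pos [ 479.8 -238.2   37.3] yaw -89.8 open 59.7 grip 44.1 F [-0.1  0.2 -2.8]
xyz [0.08 0.09 0.13] rot [ 0. -0.  0.] j6 54.0
```

```bash

python3 -m handwheel '{"delta_rot":[[0,0,0],[0,0,0],[0,0,0],[0,0,0]],"xyz":[[0.05,0.05,0.13],[0.05,0.05,0.13],[0.05,0.05,0.13],[0.05,0.05,0.13]],"hand":[5.5,5.5,5.5,5.5]}'>/dev/null
python3 h.py 480.6 -239.1 36 -89.8
python3 -m handwheel '{"delta_rot":[[0,0,0],[0,0,0],[0,0,0],[0,0,0],[0,0,0],[0,0,0],[0,0,0],[0,0,0]],"xyz":[[0,0,0],[0,0,0],[0,0,0],[0,0,-1],[0,0,-4],[0,0,-7],[0,0,-10],[0,0,-12]],"hand":[8.5,8.5,8.5,8.5,8.5,8.5,8.5,8.5]}'>/dev/null
python3 h.py 300 300 200 -30
```

```text
clk 31.82 pos [ 480.5 -238.8   36.2] yaw -89.8 open 60.1 grip 44.2 F [ 0.  -0.9 -0.9]
xyz [0.01 0.03 0.02] rot [ 0. -0.  0.] j6 54.0
clk 32.48 pos [ 481.7 -239.6  160.1] yaw -89.8 open 85.3 grip 0.0 F [ 0.6 -1.   0.3]
xyz [-17.95 -54.02  -4.22] rot [  0.3  -0.1 -59.8] j6 54.0
```

```bash

python3 -m handwheel '{"delta_rot":[[0,0,0],[0,0,0],[0,0,0],[0,0,0],[0,0,0],[0,0,0],[0,0,0],[0,0,0]],"xyz":[[-0.3,-1,-1],[-1,-3,-3],[-2,-6,-5],[-3,-9,-6],[-3.5,-12,-6],[-4.5,-16,-6],[-5.5,-20,-6],[-6.5,-24,-6]],"hand":[8,8,8,8,8,8,8,8]}'>/dev/null
python3 -m handwheel '{"delta_rot":[[0,0,0],[0,0,0],[0,0,0],[0,0,0],[0,0,0],[0,0,0],[0,0,0],[0,0,0]],"xyz":[[-1,-4,0],[-2,-8,0],[-3,-12,0],[-4,-16,0],[-5,-20,0],[-6,-24,0],[-6.5,-27,0],[-7,-30,0]],"hand":[8,8,8,8,8,8,8,8]}'>/dev/null
python3 -m handwheel '{"delta_rot":[[0,0,0],[0,0,0],[0,0,0],[0,0,0],[0,0,0],[0,0,0]],"xyz":[[0,-4,0],[0,-8,0],[0,-10,0],[0,-10,0],[0,-10,0],[0,-10,0]],"hand":[8,8,8,8,8,8]}'
python3 -c "
from h import *
i,f=grab(); cv2.imwrite('pics/t5.png',np.hstack([np.vstack([tile(i,f,(502,89.3),4,2.2,400,300),tile(i,f,(480,-239),79,2.2,400,300)]),np.vstack([tile(i,f,(454.9,-232.6),6,2.2,400,300),tile(i,f,(540.6,115.8),61,3,400,300)])]))
i2,_=grab('scene');cv2.imwrite('pics/s5.png',i2)"
```

```text
clock: 34.32
tool_pos: [342.8, 400.1, 216.2]
orientation: [[1.0, 0.004, -0.0], [0.004, -1.0, -0.001], [-0.0, 0.001, -1.0]]
wrist_force: [0.3, -0.4, 0.5]
opening: 0.935
grip_force: 0.0
```

View pics/t5.png

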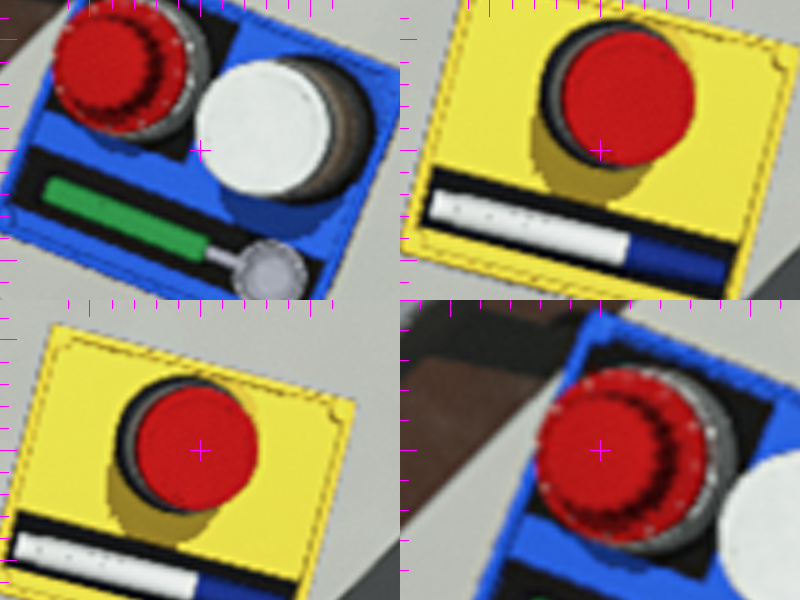

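View pics/s5.png

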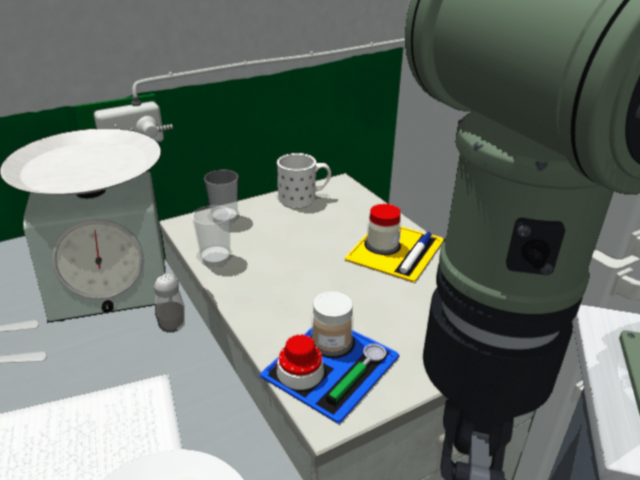

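```bash
python3 - <<'E'
from h import *
i,f=grab()
def rt(c,yaw,z,s=5,w=780,h=290): # right = -local y, up = +local x
    a=np.radians(yaw);X=np.array([np.cos(a),np.sin(a)]);Y=np.array([-np.sin(a),np.cos(a)])
    A=np.eye(3);A[:2,0]=-Y/s;A[:2,1]=-X/s;A[:2,2]=np.array(c)+Y*w/2/s+X*h/2/s
    t=cv2.warpPerspective(i,H(f,z)@A,(w,h),flags=cv2.INTER_CUBIC|cv2.WARP_INVERSE_MAP)
    for k in range(-70,71,10):
        cv2.line(t,(int(w/2+k*s),0),(int(w/2+k*s),8),(255,0,255),1)
    for k in(-20,-10,0,10,20): cv2.line(t,(0,int(h/2+k*s)),(12,int(h/2+k*s)),(255,0,255),1)
    return t
cv2.imwrite("pics/t6.png",np.vstack([rt((464.9,104.2),-21.8,5),rt((416.2,-222.6),-14.5,5)]))
E
```

```text
(no output)
```

View pics/t6.png

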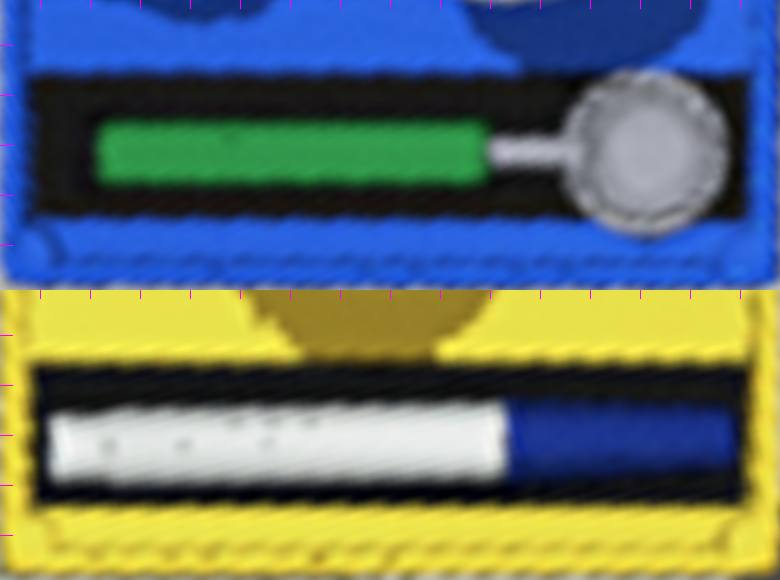

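```bash
python3 -c "
from station import env
print(env.hand_in())"
```

```text
the job is handed in; nothing more can be done
None
```

Both kits are made up and handed in at about 34 s. In the last pictures every item was within about 2 mm of its marking's centre and the mug and glass had not moved; I laid the spoon and pen before the tall items to keep the gripper clear.

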